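Flush and vent the hand-pump coffee maker

ROBOT

A 6-joint arm with a two-finger parallel gripper is mounted at the origin on the work surface. World frame = base frame: x ahead of the robot, y to its left, z up, the work surface at z = 0. Lengths are in mm, angles in degrees, forces in N, time in s.
With the tool pointing down it reaches from about 350 to 850 mm from the base axis. Payload 8.1 kg.
Tool frame: the origin (TCP) lies at the very end of the fingers, on their centre line; the grasp point (between the pads) lies 19 mm behind it (r.grip_depth is the distance from the TCP to the grasp point, in mm); y points along the fingers, z is the direction in which the jaws open and shut, and the axes are right-handed (so a half turn about y gives the same grasp; the last joint's range is limited). The gripper opens to 85 mm and grips with 20 to 120 N. Pads are 22 mm wide; open, the fingers measure 114 mm over their backs; the gripper's body (76 mm by 85 mm) begins 54 mm behind the grasp point. The pads swing forward as they close: fully open they stand 13 mm farther back than shut.
Start: joints at [63.174, 7.471, 85.268, -0, 87.261, -4.893], TCP at [224.091, 556.587, 231.292] pointing down, gripper open.
Joint ranges: [-169.43, 169.43], [-51.17, 129.36], [1.28, 143.12], [-76.62, 256.62], [0, 156.53], [-152.29, 152.29]. Speed limits (degrees/s): [136.94, 136.94, 159.86, 180, 180, 180].

INTERFACE

Orientations are given as [roll, pitch, yaw] about the fixed x, y, z axes, in that order (R = Rz(yaw) Ry(pitch) Rx(roll)).
In Python, from bench import readout, eyes, r gives the robot as it stands. The module is installed in compiled form; this text tells all that it offers.
- The arm moves only by the tool move_arm, never from a script. Its argument "motion" is text: rows parted by semicolons, each of 6 numbers parted by spaces: the shift along the world's x, y, z in cm, then the turn, a rotation vector about the world's x, y, z in degrees. A call has 1 to 10 rows; each row is the pose to reach, as a shift and turn from the pose commanded when the call began; what a row does not reach only later rows make up. A row lasts 1/12 s, in which the tool goes at most 41.7 mm and 7.16 degrees, less where a joint would pass 70% of its speed; a pose out of reach is approached as far as the arm can. A call with a gripper value outside its range is refused whole. "fingers" is the finger opening in cm, from 0 to 8.54, set as the call begins (left out, the last holds). The fingers move at their own pace and stop on an object; "squeeze" is the grip in N (left out, the last holds). Time passes only in rows, so rows that repeat a pose let the fingers close. It gives the time, the measured TCP pose, the force and the opening at its end, in the units of the state.
- readout.sense(): the state, without advancing time (a new reading comes with each control period).
- eyes.snapshot(name): name is "side" or "top"; returns a dict with "image" (400x640x3 uint8, blue, green, red), "fx", "fy", "cx", "cy" (pixels), "world_to_cam" (4x4, takes a point from world to camera coordinates). Camera axes: x right, y down, z forward; pixel columns grow to the right and rows downward; lengths in mm; the calibration is good to about 2 mm. A picture is of the moment at which its call begins. There is no depth.
- r.hand_in(): hands the job in, once; it reports no verdict.
The state is a dict: "time": time; "joint_pos": joint angles; "qd": joint speeds; "joint_efforts": joint torques, N m; "tool_pos": TCP position; "tcp_rot": TCP orientation; "ft_force": force on the tool from outside, world axes, zero at the start; "wrist_torque": the same for the moment, N m; "finger_gap": finger opening in mm.
Only numpy, scipy, OpenCV 4.12 (cv2) and the standard library are available. Lean on these libraries where they do the work, as an engineer would, in place of code of your own. Each camera call takes 0.05 s, during which the arm holds its last target. There are 200 camera calls.

TASK

Flush the hand-pump coffee maker on the desk: give its pump lever at least three full strokes, all the way down and all the way back up each time. Then screw its filler cap (clockwise) fully home until it bottoms out, back it off a quarter turn so the tank can vent, and finish with the gripper still gripping the cap there, not letting go. Leave the cup and everything else on the desk where it is.

Things in the scene. Friction and masses are not known exactly. Their poses are not given: they have to be found in the camera images.
- brewer: Coffee maker, fixed to the desk: grey base plate 250 x 250 x 18 mm, round steel tank (116 mm diameter, top at 130 mm) on its left, pump column with a long lever on its right. Origin: centre of its underside, on the desk. Its front is its own -x, y its left, z up. Tank and cap axis at (30, 60) mm in its frame; spout and drip tray with the cup at about (-77, 60) mm.
- pump_lever (a joint): Angle of the pump lever, rad: 0 = at rest, fully up (it slopes 0.45 rad above level towards the front), grows as its front end is pressed down, 0.70 = fully down on its stop (0.25 rad below level). A spring returns it to 0 in under a second; pressing the pad takes about 3 N at the top, 9 N at the bottom.
- lever_pad (a point): Centre of the top face of the black pad at the front end of the pump lever, pad 55 mm (along the lever) x 50 x 14 mm. Press it from above. It moves with the lever, 165 mm from the pivot and 7 mm above the lever's centre line: about 193 mm above the desk when up, 81 mm when down. Axes: the coffee maker's when at rest; they tilt with the lever.
- lever_pivot (a point): Pivot of the pump lever, on the axis of its hinge, 115 mm above the desk; the hinge lies along the coffee maker's y axis and the lever runs from here to the coffee maker's front (-x). Axes as the coffee maker's.
- cap_turn (a joint): How far the filler cap is unscrewed, rad: 0 = fully home, bottomed out on a hard stop; grows as the cap is turned counter-clockwise seen from above (a quarter turn is 1.57). Starts 2.1 to 2.9 open, already on its thread. It stays where it is left, turns with light friction (0.06 N m) and cannot come off (turns to 4.5).
- cap_mid (a point): Centre of the filler cap, half-way up: upright round ribbed black cap, 50 mm diameter, 32 mm tall, on the neck of the tank. Centre 162 mm above the desk when home, 6 mm higher per turn open; 16 mm free between its lower edge (home) and the tank top. Grip it across its diameter from above at any yaw. z: up the thread; x: along the steel pointer rib on its top, turns with it.
- filler_cap: The filler cap as a body that rises and sinks on its thread (with all it carries, the gripped cap too); origin on the cap's axis at its lower edge, does not turn with the cap.
- cup_rim (a point): Centre of the mouth of the white cup (62 mm across, 60 mm tall) standing on the drip tray under the spout. Leave it there.
- coffee_jar: Closed jar of coffee, 72 mm diameter, 120 mm tall, origin under its centre. Bystander.
- jar_lid: Spare black jar lid lying flat, 72 mm diameter, 14 mm tall, origin under its centre. Bystander, not the filler cap.
- remote: Black remote control, 160 x 45 x 18 mm, long side along its x, origin under its centre. Bystander.
- scoop: Coffee scoop: steel bowl on a wooden handle, 150 mm long, lying along its x. Bystander.
- mug: Blue mug, 80 mm diameter, 90 mm tall, handle at its +y, origin under its centre. Bystander.
- stapler: Stapler, 130 x 36 x 48 mm, long side along its x, origin under its centre. Bystander.

How it is judged (in metres and radians):
On the way, in this order (a step that is already met when the one before it is completed fails the run):
1. first stroke: the pump lever is pressed fully down (value of joint pump_lever above 0.6 rad), for 0.05 s.
2. first stroke: the pump lever comes fully back up (value of joint pump_lever below 0.1 rad), for 0.05 s.
3. second stroke: the pump lever is pressed fully down (value of joint pump_lever above 0.6 rad), for 0.05 s.
4. second stroke: the pump lever comes fully back up (value of joint pump_lever below 0.1 rad), for 0.05 s.
5. third stroke: the pump lever is pressed fully down (value of joint pump_lever above 0.6 rad), for 0.05 s.
6. third stroke: the pump lever comes fully back up (value of joint pump_lever below 0.1 rad), for 0.05 s.
7. after the pumping, the filler cap is screwed down until it bottoms out (value of joint cap_turn below 0.08 rad), for 0.2 s.
At the end, for the whole second after the job is handed in: The cap stands still a quarter turn (1.57 rad, within 0.30) open from fully home, with the fingers still round it and gripping it (over 3 N, grasp point within 32 mm of its centre), the lever is fully up (under 0.1 rad), and the cup and other things are within 40 mm of where they stood (value of joint cap_turn between 1.27 and 1.87 rad and velocity of joint cap_turn between -0.05 and 0.05 rad/s and contact force between the fingers and filler_cap above 3 N and distance between the grasp point and cap_mid below 0.032 m and value of joint pump_lever below 0.1 rad and distance of each of cup_rim, coffee_jar, jar_lid, remote, scoop, mug, stapler from where it was at the start of the episode below 0.04 m); the arm keeps its last pose, push and grip.
It fails at once if the cup or another bystander is shoved out of its place (distance of any of cup_rim, coffee_jar, jar_lid, remote, scoop, mug, stapler from where it was at the start of the episode above 0.04 m).
It fails at once if the cup, the mug or the coffee jar is tipped over (angle between any of cup_rim, mug, coffee_jar's own z axis and vertical above 0.5 rad).
It also fails if it takes over 70 s, if anything falls off the work surface, if the arm or the gripper's body presses on something with over 40 N, if the wrist force passes 120 N, or if a joint passes its speed limit or range.

## Working session

There is one attempt and no reset: what is moved stays moved. The work goes in short steps, Python scripts to look and compute and a tool call to move; the robot and the scene stay as the last step left them, time stands still between calls to the robot, and variables do not carry over. Pictures are saved under pics/ and viewed, about 8 in all and at most 12, crops included, and the job is handed in when it is done.

Besides the shell and the picture viewer there is one more tool, called after ">>>" as name(argument=value, ...) on one line, values as JSON. move_arm: Moves the arm, as the interface text tells. Its arguments: {"type":"object","properties":{"motion":{"type":"string"},"fingers":{"type":"number"},"squeeze":{"type":"number"}},"required":["motion"]}

```bash
mkdir -p pics; python3 - <<'E'
from bench import readout, eyes, r
import cv2,numpy as np
print(readout.sense(), r.grip_depth)
for n in("side","top"):
    s=eyes.snapshot(n); cv2.imwrite(f"pics/{n}0.png",s["image"]); print(n,s["fx"],s["fy"],s["cx"],s["cy"],np.round(s["world_to_cam"],4).tolist())
E
```

```text
{'time': 0.0, 'joint_pos': array([ 6.31733083e+01,  7.51635220e+00,  8.53293305e+01,  1.12398378e-03,
        8.72597925e+01, -4.89284328e+00]), 'qd': array([ 0.05191539,  0.05311517,  0.09157008,  0.10183163, -0.00866943,
       -0.06431342]), 'joint_efforts': array([-1.82166226e-03, -5.69415450e+01, -5.00544298e+01, -4.16120429e-04,
        1.52724527e-02,  2.69598637e-07]), 'tool_pos': array([223.84770929, 556.09820474, 230.23095236]), 'tcp_rot': array([-9.01049951e+01,  1.01147387e-02, -2.19339124e+01]), 'ft_force': array([-0.51772302,  1.13719226, -0.74688346]), 'wrist_torque': array([ 0.03319239, -0.02721678,  0.02996307]), 'finger_gap': 85.50811229669418} 18.700000000000003
side 432.25341829524734 432.25341829524734 326.132954024023 193.39654098135463 [[0.809, -0.5875, -0.0167, -460.6287], [-0.3074, -0.3988, -0.864, 277.766], [0.501, 0.7041, -0.5033, 889.5073], [0.0, 0.0, 0.0, 1.0]]
top 390.6151805286056 390.6151805286056 311.18300742437555 197.96054334257244 [[-0.021, -0.9998, -0.0038, 0.3221], [-0.9733, 0.0213, -0.2285, 586.0591], [0.2285, -0.0011, -0.9735, 1181.6372], [0.0, 0.0, 0.0, 1.0]]
```

View pics/side0.png

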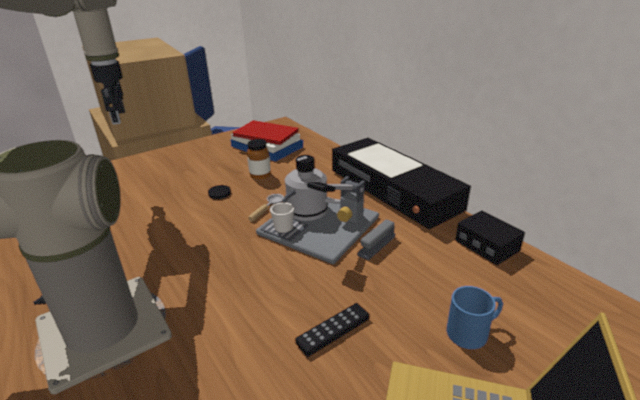

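View pics/top0.png

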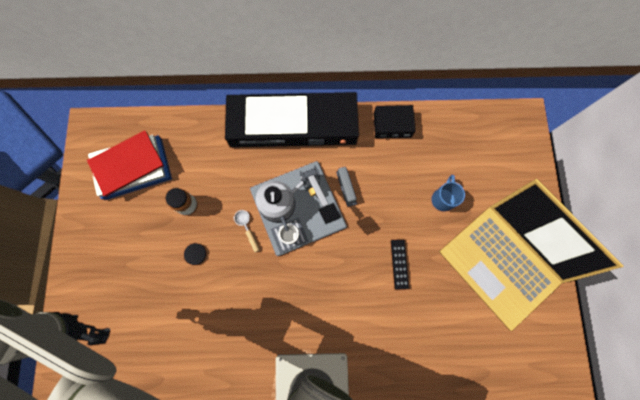

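The side and top views show the brewer plate at about (299,208) in the top image, the cap at (273,196), the black pad at (329,213), the cup at (288,233), the stapler right beside the brewer at (346,185), and the scoop at (246,228). I'll zoom in for the corners.

```bash
python3 - <<'E'
import cv2,numpy as np
a=cv2.imread("pics/top0.png")[150:265,225:375]; b=cv2.imread("pics/side0.png")[145:265,240:400]
a=cv2.resize(a,None,fx=5,fy=5,interpolation=cv2.INTER_CUBIC); b=cv2.resize(b,None,fx=4.6875,fy=4.6875,interpolation=cv2.INTER_CUBIC)
cv2.imwrite("pics/a1.png",a); cv2.imwrite("pics/b1.png",b)
E
```

```text
(no output)
```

View pics/a1.png

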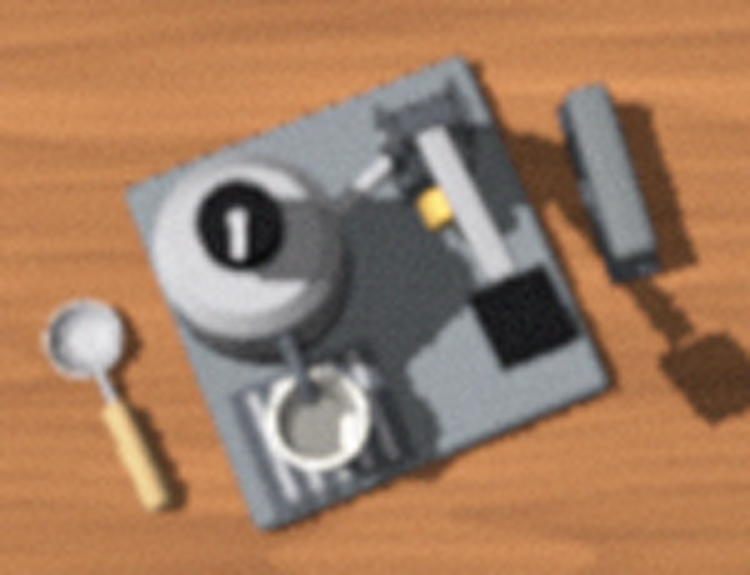

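View pics/b1.png

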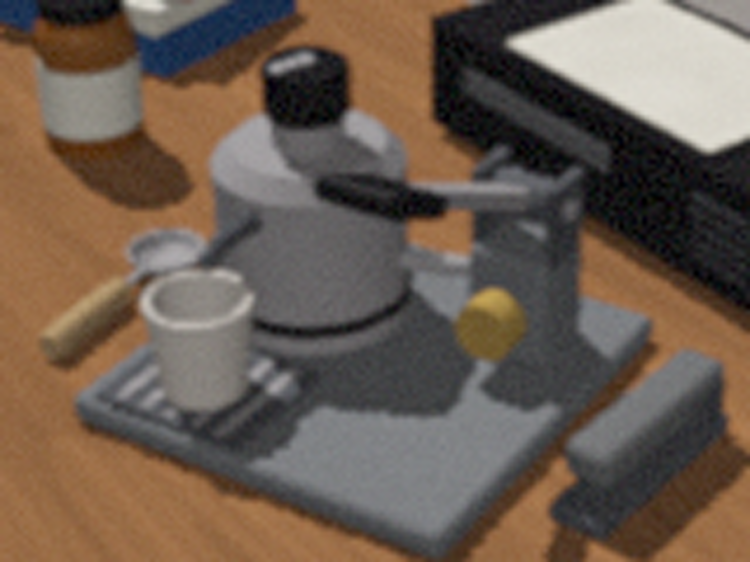

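Crops: plate corners in the top crop are at (128,188), (462,58), (610,385) and (265,530). The cap top is at (240,225) and the pad centre at (526,316). In the side crop, the corners are at (80,400), (435,545) and (650,320), and the cap top is at (306,66).

```bash
cat > fit.py <<'E'
import numpy as np
from scipy.optimize import least_squares
C={"side":(432.2534,326.133,193.3965,np.array([[0.809,-0.5875,-0.0167,-460.6287],[-0.3074,-0.3988,-0.864,277.766],[0.501,0.7041,-0.5033,889.5073]])),
"top":(390.6152,311.183,197.9605,np.array([[-0.021,-0.9998,-0.0038,0.3221],[-0.9733,0.0213,-0.2285,586.0591],[0.2285,-0.0011,-0.9735,1181.6372]]))}
def proj(n,p):
    f,cx,cy,M=C[n]; c=M@np.append(p,1); return np.array([f*c[0]/c[2]+cx,f*c[1]/c[2]+cy])
def T(u,v): return np.array([225+u/5-.4,150+v/5-.4])
def S(u,v): return np.array([240+u/4.6875-.4,145+v/4.6875-.4])
E
python3 - <<'E'
from fit import *
capz=162+16+2.2
obs=[("top",(125,125,18),T(128,188)),("top",(125,-125,18),T(462,58)),("top",(-125,-125,18),T(610,385)),("top",(-125,125,18),T(265,530)),
("top",(30,60,capz),T(240,225)),("side",(-125,125,18),S(80,400)),("side",(-125,-125,18),S(435,545)),("side",(125,-125,18),S(650,320)),("side",(30,60,capz),S(306,66))]
def W(q,b):
    c,s=np.cos(q[2]),np.sin(q[2]); return np.array([q[0]+c*b[0]-s*b[1],q[1]+s*b[0]+c*b[1],b[2]])
f=lambda q:np.concatenate([proj(n,W(q,b))-o for n,b,o in obs])
s=least_squares(f,[500,0,.4],loss="soft_l1"); q=s.x; print(q[:2],np.degrees(q[2])); print(np.round(f(q).reshape(-1,2),2).tolist())
print("cap",W(q,(30,60,capz)))
# pad: free point from top at z=193
g=least_squares(lambda p:proj("top",[p[0],p[1],193])-T(526,316),q[:2]).x; print("pad",g)
d=g-q[:2]; c,sn=np.cos(q[2]),np.sin(q[2]); print("pad in brewer",c*d[0]+sn*d[1],-sn*d[0]+c*d[1])
a=[least_squares(lambda p:proj("top",[p[0],p[1],capz])-T(*o),q[:2]).x for o in((235,212),(240,258))];print("rib",a)
E
```

```text
[567.34933433  32.2549639 ] 21.401754610338223
[[-0.86, 0.32], [1.06, -1.03], [1.13, 0.67], [-1.0, 1.3], [0.3, -0.45], [-2.89, -0.45], [0.82, -0.29], [1.68, -0.54], [-0.43, -0.32]]
cap [573.38635578  99.06480129 180.2       ]
pad [512.06448394 -64.12038184]
pad in brewer -86.64053783122282 -69.55601449788917
rib [array([579.93295572, 102.86079856]), array([552.36887646,  99.9023255 ])]
```

>>> move_arm(motion="1.5 -3.5 1.5 0 0 0; 3 -7 3 0 0 0; 4.5 -10.3 3 0 0 0; 6 -13.7 3 0 0 0; 7.6 -17.1 3 0 0 0; 9.2 -20.5 3 0 0 0; 10.7 -24 3 0 0 0; 12.3 -27.5 3 0 0 0; 13.9 -31 3 0 0 0; 13.9 -31 3 0 0 0", fingers=0, squeeze=40)

```text
time: 0.93
tool_pos: [365.3, 241.2, 261.0]
tcp_rot: [-90.1, -0.1, -22.3]
ft_force: [0.2, -0.0, -0.4]
finger_gap: 0.3
```

>>> move_arm(motion="1.5 -3.5 0 0 0 0; 3 -7 0 0 0 0; 4.6 -10.3 0 0 0 0; 6.2 -13.7 0 0 0 0; 7.7 -17.1 0 0 0 0; 9.3 -20.5 0 0 0 0; 10.8 -24 0 0 0 0; 12.4 -27.5 0 0 0 0; 14 -31.4 0 0 0 0; 14 -31.4 0 0 0 0")

```text
time: 1.77
tool_pos: [504.2, -73.2, 260.2]
tcp_rot: [-90.1, -0.0, -22.2]
ft_force: [-0.1, 0.0, 0.7]
finger_gap: -0.0
```

>>> move_arm(motion="0 0 -2 0 0 0; 0 0 -4 0 0 0; 0 0 -5.5 0 0 0; 0 0 -5.5 0 0 0; 0 0 -5.5 0 0 0")

```text
time: 2.18
tool_pos: [502.6, -67.0, 205.7]
tcp_rot: [-90.0, 0.1, -21.9]
ft_force: [-1.1, 0.6, 0.9]
finger_gap: -0.5
```

```bash
python3 - <<'E'
from bench import eyes
import cv2,numpy as np
a=eyes.snapshot("top")["image"][150:265,225:375]; b=eyes.snapshot("side")["image"][130:265,240:400]
a=cv2.resize(a,(520,400),interpolation=3); b=cv2.resize(b,(474,400),interpolation=3)
cv2.imwrite("pics/c1.png",cv2.resize(np.hstack([a,b]),(795,320)))
E
```

```text
(no output)
```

View pics/c1.png

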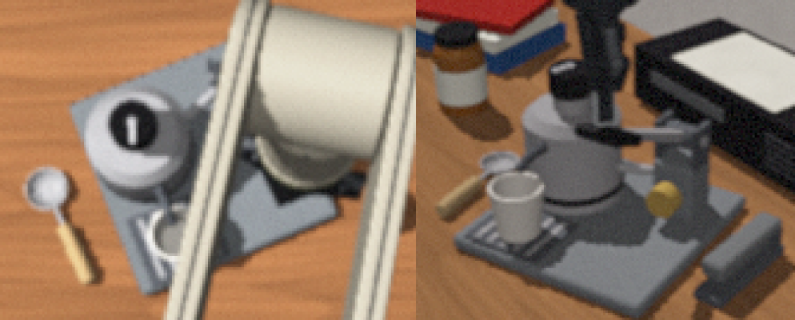

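The side view shows the closed fingertips at (605,120), right above the pad at (610,133), so I'll press to about 0.65 rad.

>>> move_arm(motion="0 0 -2 0 0 0; 0 0 -4.5 0 0 0; 0 0 -7 0 0 0; 0 0 -9.5 0 0 0; 0 0 -11 0 0 0; 0 0 -11.8 0 0 0; 0 0 -11.8 0 0 0; 0 0 -11.8 0 0 0; 0 0 -11.8 0 0 0")

```text
time: 3.03
tool_pos: [504.9, -67.7, 91.0]
tcp_rot: [-90.0, -0.2, -21.9]
ft_force: [-2.4, 1.3, 8.1]
finger_gap: -0.0
```

```bash
python3 - <<'E'
from bench import eyes,readout
import cv2,numpy as np
print(readout.sense()["ft_force"],readout.sense()["tool_pos"])
b=eyes.snapshot("side")["image"][130:265,240:400]
cv2.imwrite("pics/c2.png",cv2.resize(b,(640,540),interpolation=3))
E
```

```text
[-2.43237127  1.28345985  8.07528003] [504.86469176 -67.67510796  90.97519472]
```

View pics/c2.png

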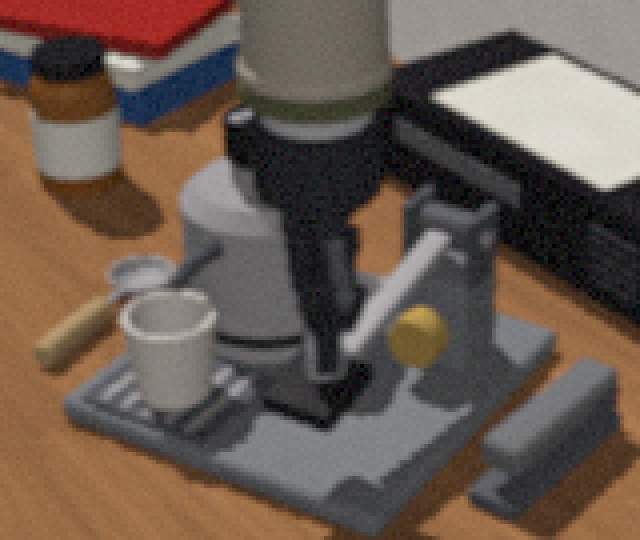

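The lever is down at the tip (320,370 in the crop), with 8 N, as expected near the bottom. I'll go 4 mm further to be sure, then release fully and repeat.

>>> move_arm(motion="0 0 -0.4 0 0 0; 0 0 -0.4 0 0 0; 0 0 -0.4 0 0 0; 0 0 3 0 0 0; 0 0 6 0 0 0; 0 0 9 0 0 0; 0 0 12.5 0 0 0; 0 0 12.5 0 0 0; 0 0 12.5 0 0 0; 0 0 12.5 0 0 0")

```text
time: 3.92
tool_pos: [503.5, -67.4, 214.2]
tcp_rot: [-90.0, -0.1, -21.9]
ft_force: [0.5, 0.3, -1.3]
finger_gap: -0.1
```

>>> move_arm(motion="0 0 0 0 0 0; 0 0 0 0 0 0; 0 0 0 0 0 0; 0 0 0 0 0 0; 0 0 0 0 0 0; 0 0 0 0 0 0; 0 0 0 0 0 0; 0 0 0 0 0 0")

```text
time: 4.58
tool_pos: [503.1, -67.4, 213.3]
tcp_rot: [-90.0, 0.0, -21.9]
ft_force: [1.2, -1.4, -0.2]
finger_gap: 0.3
```

>>> move_arm(motion="0 0 -2 0 0 0; 0 0 -4.5 0 0 0; 0 0 -7 0 0 0; 0 0 -9.5 0 0 0; 0 0 -11.5 0 0 0; 0 0 -12.8 0 0 0; 0 0 -12.8 0 0 0; 0 0 -12.8 0 0 0; 0 0 -12.8 0 0 0; 0 0 -12.8 0 0 0")

```text
time: 5.42
tool_pos: [503.4, -67.6, 86.2]
tcp_rot: [-90.0, -0.0, -21.9]
ft_force: [-3.3, -0.4, 8.6]
finger_gap: -0.3
```

>>> move_arm(motion="0 0 3 0 0 0; 0 0 6 0 0 0; 0 0 9 0 0 0; 0 0 12.8 0 0 0; 0 0 12.8 0 0 0; 0 0 12.8 0 0 0; 0 0 12.8 0 0 0; 0 0 12.8 0 0 0; 0 0 12.8 0 0 0; 0 0 12.8 0 0 0")

```text
time: 6.25
tool_pos: [502.3, -67.2, 211.7]
tcp_rot: [-90.0, 0.2, -21.9]
ft_force: [-0.3, -1.1, 0.3]
finger_gap: 0.1
```

>>> move_arm(motion="0 0 0 0 0 0; 0 0 0 0 0 0; 0 0 0 0 0 0; 0 0 0 0 0 0; 0 0 0 0 0 0; 0 0 0 0 0 0; 0 0 0 0 0 0; 0 0 0 0 0 0")

```text
time: 6.92
tool_pos: [503.1, -67.4, 213.4]
tcp_rot: [-90.0, -0.0, -21.9]
ft_force: [-0.9, -0.4, 0.2]
finger_gap: 0.1
```

>>> move_arm(motion="0 0 -2 0 0 0; 0 0 -4.5 0 0 0; 0 0 -7 0 0 0; 0 0 -9.5 0 0 0; 0 0 -11.5 0 0 0; 0 0 -12.8 0 0 0; 0 0 -12.8 0 0 0; 0 0 -12.8 0 0 0; 0 0 -12.8 0 0 0; 0 0 -12.8 0 0 0")

```text
time: 7.75
tool_pos: [503.4, -67.6, 86.2]
tcp_rot: [-90.0, -0.0, -21.9]
ft_force: [-3.3, 0.5, 8.5]
finger_gap: 0.2
```

>>> move_arm(motion="0 0 3 0 0 0; 0 0 6 0 0 0; 0 0 9 0 0 0; 0 0 12.8 0 0 0; 0 0 15 0 0 0; 0 0 18 0 0 0; 0 0 18 0 0 0; 0 0 18 0 0 0; 0 0 18 0 0 0; 0 0 18 0 0 0")

```text
time: 8.58
tool_pos: [502.4, -67.3, 263.7]
tcp_rot: [-90.0, 0.1, -21.9]
ft_force: [0.5, 0.5, 0.4]
finger_gap: -0.1
```

>>> move_arm(motion="0.7 1.7 0 0 0 6.7; 1.4 3.4 0 0 0 13.4; 2.1 5 0 0 0 20; 2.8 6.7 0 0 0 26.7; 3.5 8.4 0 0 0 33.4; 4.2 10 0 0 0 40; 4.9 11.7 0 0 0 46.7; 5.6 13.4 0 0 0 53; 6.3 15 0 0 0 60; 7 16.6 0 0 0 66", fingers=8.5)

```text
time: 9.42
tool_pos: [572.5, 99.4, 263.3]
tcp_rot: [-89.9, 0.1, 44.4]
ft_force: [0.3, -0.4, 0.3]
finger_gap: 84.5
```

>>> move_arm(motion="0 0 0 0 0 0; 0 0 0 0 0 0; 0 0 -1 0 0 0; 0 0 -2 0 0 0; 0 0 -3.5 0 0 0; 0 0 -5 0 0 0; 0 0 -5 0 0 0; 0 0 -5 0 0 0; 0 0 -5 0 0 0; 0 0 -5 0 0 0")

```text
time: 10.25
tool_pos: [573.6, 98.4, 216.4]
tcp_rot: [-90.1, -0.1, 44.0]
ft_force: [-0.5, 0.1, 0.3]
finger_gap: 84.9
```

```bash
python3 - <<'E'
from bench import eyes,readout
import cv2,numpy as np
s=readout.sense();print(s["ft_force"],s["tool_pos"],s["tcp_rot"],s["joint_pos"],s["finger_gap"])
a=eyes.snapshot("top")["image"][150:265,225:375];b=eyes.snapshot("side")["image"][110:265,230:390]
a=cv2.resize(a,(390,300),interpolation=3); b=cv2.resize(b,(400,388),interpolation=3)
cv2.imwrite("pics/d1.png",np.hstack([cv2.copyMakeBorder(a,0,88,0,0,0),b]))
E
```

```text
[-0.47170611  0.14932485  0.34145077] [573.56901039  98.36198682 216.35558255] [-9.00568735e+01 -6.81432585e-02  4.40294689e+01] [ 4.68406836e+00  5.00831841e+00  8.94713850e+01 -7.82559590e-04
  8.54315413e+01 -1.29345305e+02] 84.88689895351594
```

View pics/d1.png

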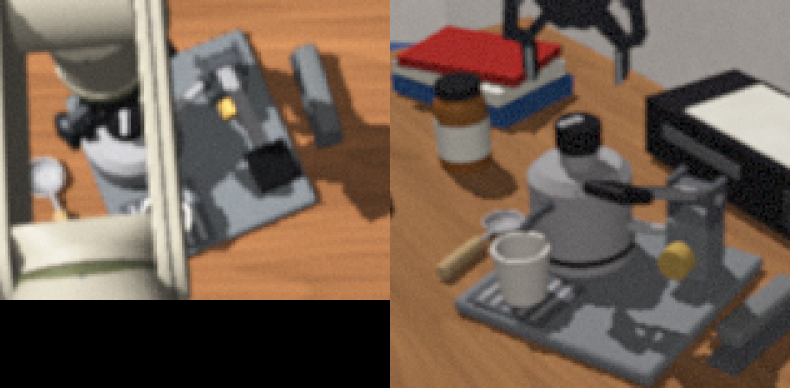

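The cap (578,130 in the side crop) is centred between the fingertips at (530,75) and (620,78), and the lever is up. I'll descend and grip.

>>> move_arm(motion="0 0 -1.5 0 0 0; 0 0 -3 0 0 0; 0 0 -4.5 0 0 0; 0 0 -5.5 0 0 0; 0 0 -6.5 0 0 0; 0 0 -7.1 0 0 0; 0 0 -7.1 0 0 0; 0 0 -7.1 0 0 0")

```text
time: 11.02
tool_pos: [573.2, 98.6, 144.5]
tcp_rot: [-90.0, 0.0, 44.1]
ft_force: [-0.8, -0.6, -0.5]
finger_gap: 84.8
```

>>> move_arm(motion="0 0 0 0 0 0; 0 0 0 0 0 0; 0 0 0 0 0 0; 0 0 0 0 0 0; 0 0 0 0 0 0; 0 0 0 0 0 0; 0 0 0 0 0 0; 0 0 0 0 0 0", fingers=3, squeeze=30)

```text
time: 11.68
tool_pos: [572.5, 100.1, 145.8]
tcp_rot: [-89.9, -0.0, 44.1]
ft_force: [-9.6, 6.2, 9.4]
finger_gap: 49.1
```

```bash
python3 - <<'E'
from bench import readout
s=readout.sense();print(s["ft_force"],s["wrist_torque"],s["tool_pos"],s["tcp_rot"],s["joint_pos"],s["finger_gap"])
E
```

```text
[-9.57354062  6.24654825  9.4171197 ] [0.90017896 1.46745965 0.06634951] [572.45237906 100.05960019 145.82426435] [-8.98826384e+01 -4.92674199e-02  4.41145005e+01] [ 4.78320163e+00  7.75989381e+00  9.40109026e+01  1.24608562e-01
  7.82655068e+01 -1.29356730e+02] 49.094149893005095
```

Gripped at 49 mm. I'll trim the small offset the force shows and start turning clockwise.

>>> move_arm(motion="-0.15 0.12 0.1 0 0 0; -0.15 0.12 0.1 0 0 0; -0.15 0.12 0.1 0 0 -6; -0.15 0.12 0.08 0 0 -12; -0.15 0.12 0.07 0 0 -18; -0.15 0.12 0.06 0 0 -24; -0.15 0.12 0.05 0 0 -30; -0.15 0.12 0.04 0 0 -36; -0.15 0.12 0.03 0 0 -42; -0.15 0.12 0.03 0 0 -42")

```text
time: 12.52
tool_pos: [571.1, 102.8, 145.4]
tcp_rot: [-89.7, 0.0, 1.8]
ft_force: [-5.7, 12.5, 5.1]
finger_gap: 49.2
```

```bash
cat > s.py <<'E'
from bench import readout
import numpy as np
s=readout.sense();print(*[np.round(s[k],2) for k in("ft_force","wrist_torque","tool_pos","tcp_rot","joint_pos","joint_efforts","finger_gap")])
E
python3 s.py
```

```text
[-5.68 12.51  5.12] [2.09 0.76 0.07] [571.14 102.8  145.35] [-8.973e+01  2.000e-02  1.760e+00] [  4.97   7.62  94.22   0.27  78.17 -86.84] [ -7.91 -52.65 -47.28  -4.51  -1.26   2.32] 49.16
```

>>> move_arm(motion="-0.1 0.2 0 0 0 0; -0.1 0.2 0 0 0 0; -0.1 0.2 0 0 0 -6; -0.1 0.2 0 0 0 -12; -0.1 0.2 -0.02 0 0 -18; -0.1 0.2 -0.03 0 0 -24; -0.1 0.2 -0.04 0 0 -30; -0.1 0.2 -0.05 0 0 -36; -0.1 0.2 -0.06 0 0 -42; -0.1 0.2 -0.06 0 0 -42")

```text
time: 13.35
tool_pos: [572.0, 105.7, 144.9]
tcp_rot: [-89.6, 0.1, -40.2]
ft_force: [6.1, 19.5, -0.1]
finger_gap: 49.6
```

```bash
python3 s.py
```

```text
[ 6.1  19.51 -0.14] [ 3.02 -0.88  0.03] [572.   105.71 144.88] [-8.958e+01  6.000e-02 -4.022e+01] [  5.21   7.59  94.3    0.35  77.86 -44.65] [-10.43 -54.35 -44.54  -6.32   2.64   2.35] 49.58
```

The jaw lines from the three poses intersect at about (575.6, 103.1). The cap stays where it is left, so I'll open, recentre and regrip.

>>> move_arm(motion="0 0 0 0 0 0; 0 0 0 0 0 0; 0 0 0 0 0 0; 0.25 0.07 0 0 0 0; 0.5 0.13 0 0 0 0; 0.5 0.13 0 0 0 0; 0.5 0.13 0 0 0 0; 0.5 0.13 0 0 0 0", fingers=7.5)

```text
time: 14.02
tool_pos: [575.6, 102.9, 143.9]
tcp_rot: [-90.0, 0.0, -39.9]
ft_force: [-0.3, -0.2, -0.6]
finger_gap: 74.9
```

>>> move_arm(motion="0 0 0 0 0 0; 0 0 0 0 0 0; 0 0 0 0 0 0; 0 0 0 0 0 0; 0 0 0 0 0 0; 0 0 0 0 0 0; 0 0 0 0 0 0; 0 0 0 0 0 0", fingers=3, squeeze=30)

```text
time: 14.68
tool_pos: [575.6, 103.1, 144.1]
tcp_rot: [-90.0, -0.0, -39.9]
ft_force: [-0.9, 0.2, 2.1]
finger_gap: 49.0
```

```bash
python3 s.py
```

```text
[-0.94  0.16  2.06] [-0.    0.18  0.05] [575.63 103.09 144.13] [-9.000e+01 -1.000e-02 -3.993e+01] [  5.13   8.36  93.53  -0.    78.1  -44.94] [-1.100e-01 -5.484e+01 -4.762e+01 -4.000e-02 -3.200e-01 -0.000e+00] 48.99
```

Centred, with almost no side force. Now I'll turn on toward the stop while watching torque.

>>> move_arm(motion="0 0 0 0 0 -6; 0 0 -0.02 0 0 -12; 0 0 -0.03 0 0 -18; 0 0 -0.04 0 0 -24; 0 0 -0.05 0 0 -30; 0 0 -0.05 0 0 -30")

```text
time: 15.18
tool_pos: [575.5, 103.1, 143.6]
tcp_rot: [-90.0, -0.0, -70.2]
ft_force: [-1.5, -0.7, 2.5]
finger_gap: 49.4
```

```bash
python3 s.py
```

```text
[-1.54 -0.74  2.49] [-0.05  0.26 -0.07] [575.52 103.06 143.56] [-90.01  -0.   -70.22] [  5.13   8.39  93.57  -0.    78.05 -14.65] [ 6.000e-02 -5.461e+01 -4.764e+01  2.000e-02 -5.600e-01  2.350e+00] 49.38
```

>>> move_arm(motion="0 0 0 0 0 -5; 0 0 0 0 0 -10; 0 0 -0.03 0 0 -15; 0 0 -0.03 0 0 -15")

```text
time: 15.52
tool_pos: [575.5, 103.0, 143.3]
tcp_rot: [-90.0, -0.0, -85.0]
ft_force: [-1.3, 0.6, 2.6]
finger_gap: 49.4
```

```bash
python3 s.py
```

```text
[-1.26  0.6   2.56] [-0.03  0.33 -0.09] [575.5  103.03 143.31] [-90.01  -0.   -84.97] [ 5.13  8.4  93.58 -0.   78.03  0.1 ] [ 7.000e-02 -5.427e+01 -4.760e+01  5.000e-02 -8.200e-01  1.960e+00] 49.38
```

>>> move_arm(motion="0 0 0 0 0 -5; 0 0 0 0 0 -10; 0 0 -0.03 0 0 -15; 0 0 -0.03 0 0 -15")

```text
time: 15.85
tool_pos: [575.5, 103.0, 143.0]
tcp_rot: [-90.0, -0.0, -99.9]
ft_force: [-4.0, 1.0, 3.6]
finger_gap: 49.4
```

```bash
python3 s.py
```

```text
[-4.03  0.96  3.6 ] [-0.14  0.4  -0.05] [575.46 103.04 143.04] [-9.001e+01 -1.000e-02 -9.987e+01] [ 5.13  8.41 93.6  -0.   78.01 15.  ] [  0.06 -53.98 -47.59   0.06  -1.07   1.97] 49.42
```

>>> move_arm(motion="0 0 0 0 0 -4; 0 0 0 0 0 -8; 0 0 -0.02 0 0 -12; 0 0 -0.02 0 0 -12")

```text
time: 16.18
tool_pos: [575.4, 103.1, 142.8]
tcp_rot: [-90.0, -0.0, -111.8]
ft_force: [-3.1, -0.6, 4.1]
finger_gap: 49.2
```

```bash
python3 s.py
```

```text
[-3.12 -0.59  4.06] [-0.12  0.56 -0.07] [575.44 103.05 142.82] [-9.0020e+01 -1.0000e-02 -1.1175e+02] [ 5.13  8.42 93.61 -0.   77.99 26.88] [ 2.000e-02 -5.386e+01 -4.766e+01  5.000e-02 -1.240e+00  1.580e+00] 49.23
```

>>> move_arm(motion="0 0 0 0 0 -4; 0 0 0 0 0 -8; 0 0 -0.02 0 0 -12; 0 0 -0.02 0 0 -12")

```text
time: 16.52
tool_pos: [575.4, 103.1, 142.6]
tcp_rot: [-90.0, -0.0, -123.7]
ft_force: [-4.4, -0.9, 4.2]
finger_gap: 49.3
```

```bash
python3 s.py
```

```text
[-4.37 -0.88  4.22] [-0.15  0.56  1.17] [575.42 103.08 142.62] [-9.0000e+01 -3.0000e-02 -1.2365e+02] [ 5.150e+00  8.430e+00  9.362e+01 -2.000e-02  7.797e+01  3.880e+01] [ -1.04 -53.66 -47.66   0.5   -1.4    2.89] 49.34
```

Wrist torque jumped to +1.17 N·m, so that's the stop. I'll press a little further and dwell.

>>> move_arm(motion="0 0 0 0 0 -2; 0 0 0 0 0 -4; 0 0 0 0 0 -4; 0 0 0 0 0 -4; 0 0 0 0 0 -4; 0 0 0 0 0 -4")

```text
time: 17.02
tool_pos: [575.6, 103.3, 142.6]
tcp_rot: [-90.0, 0.0, -127.7]
ft_force: [-3.0, 1.3, 4.0]
finger_gap: 49.1
```

```bash
python3 s.py
```

```text
[-2.97  1.33  3.97] [0.15 0.5  1.41] [575.58 103.28 142.58] [-9.0000e+01  1.0000e-02 -1.2775e+02] [5.140e+00 8.440e+00 9.362e+01 1.000e-02 7.794e+01 4.289e+01] [ -2.16 -53.82 -47.43  -0.09  -1.06   1.31] 49.13
```

It has bottomed out: the torque plateaus at 1.4 N·m. Now backing off 90° with the 1.5 mm rise.

>>> move_arm(motion="0 0 0 0 0 5; 0 0 0.02 0 0 10; 0 0 0.02 0 0 15; 0 0 0.03 0 0 20; 0 0 0.04 0 0 25; 0 0 0.05 0 0 30; 0 0 0.06 0 0 35; 0 0 0.07 0 0 40; 0 0 0.07 0 0 45; 0 0 0.07 0 0 45")

```text
time: 17.85
tool_pos: [575.5, 103.3, 143.2]
tcp_rot: [-90.0, 0.0, -82.7]
ft_force: [-3.4, 2.0, 4.9]
finger_gap: 49.2
```

>>> move_arm(motion="0 0 0 0 0 5; 0 0 0.02 0 0 10; 0 0 0.02 0 0 15; 0 0 0.03 0 0 20; 0 0 0.04 0 0 25; 0 0 0.05 0 0 30; 0 0 0.06 0 0 35; 0 0 0.07 0 0 40; 0 0 0.08 0 0 46; 0 0 0.08 0 0 46")

```text
time: 18.68
tool_pos: [575.5, 103.2, 144.0]
tcp_rot: [-90.0, 0.0, -36.8]
ft_force: [-3.8, 1.8, 5.1]
finger_gap: 49.3
```

>>> move_arm(motion="0 0 0 0 0 0; 0 0 0 0 0 0; 0 0 0 0 0 0; 0 0 0 0 0 0; 0 0 0 0 0 0; 0 0 0 0 0 0")

```text
time: 19.18
tool_pos: [575.4, 103.3, 144.0]
tcp_rot: [-90.0, 0.0, -37.3]
ft_force: [-4.9, 2.6, 5.8]
finger_gap: 49.5
```

```bash
python3 s.py; python3 - <<'E'
from bench import eyes
import cv2,numpy as np
a=eyes.snapshot("top")["image"][150:265,225:375];b=eyes.snapshot("side")["image"][110:265,230:390]
a=cv2.resize(a,(390,300),interpolation=3); b=cv2.resize(b,(400,388),interpolation=3)
cv2.imwrite("pics/e1.png",np.hstack([cv2.copyMakeBorder(a,0,88,0,0,0),b]))
E
```

```text
[-4.9   2.63  5.82] [0.31 0.77 0.08] [575.43 103.27 144.  ] [-9.000e+01  3.000e-02 -3.727e+01] [ 5.140e+00  8.370e+00  9.354e+01  2.000e-02  7.811e+01 -4.760e+01] [-1.630e+00 -5.353e+01 -4.770e+01 -8.100e-01 -1.510e+00  5.000e-02] 49.5
```

View pics/e1.png

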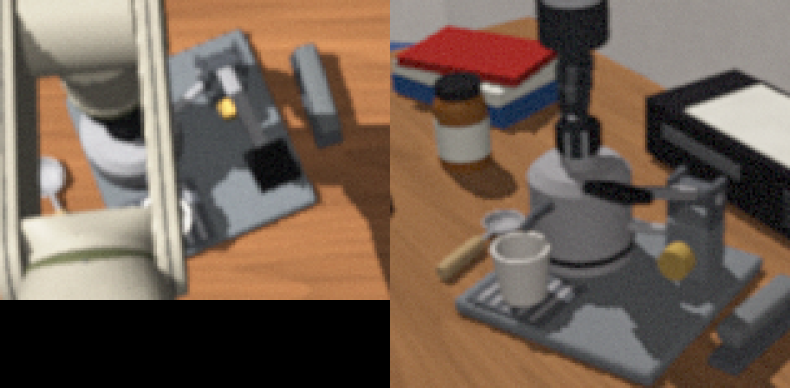

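The side view shows the fingers round the cap (578,135), the lever up (pad at 615,190), and the cup (520,265), scoop, jar and stapler where they were. Everything is at rest, so I'm handing in.

```bash
python3 -c "
from bench import r
print(r.hand_in())"; python3 s.py
```

```text
the job is handed in; nothing more can be done
None
the job is handed in; nothing more can be done
```

The job is handed in at about 19 s of the 70 s limit. No verdict is reported, so these are my own last checks.

- **Pumping:** I gave the lever three full strokes. Each went down to 86–91 mm at the fingertip, with about 8–9 N on the first two and 8.5 N on the third. I released it fully after each stroke, and it looks fully up in the last picture.
- **Cap home:** I turned it clockwise until the wrist torque rose from about 0.1 N·m to a 1.4 N·m plateau. That came after roughly 160° of turning, which fits the stated start of 2.1–2.9 rad. My first position estimate was about 5 mm off, so I opened, recentred and regripped partway through. The cap stays where it is left, so this should not have cost any turn.
- **Quarter turn back:** The tool backed off 90.5° (about 1.58 rad). The cap may have turned a few degrees less because of flex in the grip, which is well inside the 0.30 rad tolerance. I could not see the pointer rib under the gripper, so this angle comes from tool yaw only.
- **Final state:** The gripper was still on the cap with a 49 mm opening and a 30 N squeeze command, and the arm was at rest. In the last picture the cup, jar, scoop and stapler looked unmoved. The remote, mug and jar lid were outside that crop; the arm did not work near them.

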